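Close and lock a strainer, guard the gauge box, open the valve

ROBOT

A 7-joint arm with a two-finger parallel gripper is mounted at the origin on the work surface. World frame = base frame: x ahead of the robot, y to its left, z up, the work surface at z = 0. Lengths are in m, angles in rad, forces in N, time in s.
With the tool pointing down it reaches from about 0.4 to 0.75 m from the base axis. Payload 19.5 kg.
Tool frame: the origin (TCP) lies between the finger pads; the fingertips stand 25 mm ahead of it and the grasp point (between the pads) lies 6 mm ahead of it; x points along the fingers, y is the direction in which the jaws open and shut, and the axes are right-handed (so a half turn about x gives the same grasp; the last joint's range is limited). The gripper opens to 85 mm and grips with 20 to 120 N. Pads are 22 mm wide; open, the fingers measure 114 mm over their backs; the gripper's body (76 mm by 85 mm) begins 54 mm behind the grasp point. The pads swing forward as they close: fully open they stand 13 mm farther back than shut.
Start: joints at [-1.145, 0.707, -0.028, 1.485, 0.022, 0.951, -0.075], TCP at [0.259, 0.513, 0.256] pointing down, gripper open.
Joint ranges: [-2.71, 2.71], [-0.32, 2.16], [-1.57, 1.52], [0, 2.45], [-1.46, 4.6], [0, 2.02], [-2.83, 2.83]. Speed limits (rad/s): [1.89, 1.89, 2.57, 2.57, 3.01, 3.01, 3.01].

INTERFACE

Orientations are given as a rotation vector (axis times angle).
In Python, from station import * gives the robot as it stands. The module is installed in compiled form; this text tells all that it offers. Calls block until the motion is done:
- reach(position, orientation): joint-space move of the TCP to a pose.
- move_l(position, velocity=0.15, attitude=None, until_force=None): straight line of the TCP; attitude=None keeps the orientation; velocity is the mean speed in m/s. With until_force (N) it stops when the force on the tool has changed by that much, and returns True; else False.
- move_joints(angles): joint-space move.
- set_gripper(opening, effort=None): finger opening in m; effort is the grip in N (None keeps the last); returns when the fingers have stopped.
- dwell(seconds).
- inverse_kinematics(position, orientation): joint angles nearest the present ones, or None.
- observe(): the state.
- grab_frame(name): name is "scene" or "top" or "wrist"; returns a dict with "image" (384x512x3 uint8, blue, green, red), "intrinsics" (3x3 intrinsics, pixels), "rvec" (rotation vector, rad) and "tvec" (3), from world to camera coordinates, as OpenCV has them; the wrist camera has in their place "mount" (4x4, takes a point from camera to tool coordinates, whose origin is the TCP and whose axes are the tool frame's). Camera axes: x right, y down, z forward; pixel columns grow to the right and rows downward; lengths in m; the calibration is good to about 2 mm. A picture is of the moment at which its call begins: read the wrist's pose just before it. There is no depth.
A pose or a line that the arm cannot do raises PlanningError and nothing moves.
- finish_job(): hands the job in, once; it reports no verdict.
Trained networks look in a picture, given as the dict that the camera call returned (one of the last four; its "shot" number tells which), for a name from the list of things; names that differ only in an ending like _2 or _b are one class to them, and where a whole thing is asked for, a point or a joint stands for the part that bears it (a point fixed in the world has none). Each returns a list of dicts, best first, with "conf" (0 to 1); they miss things now and then, are a little off and sometimes report something else, mostly with a low value. They report only what shows in the picture. A call takes as long as a camera call.
- silhouettes(name, picture): "mask" (384x512 bool, what is visible of it) and "box" ([left, top, width, height] in pixels, round what is visible of it).
The state is a dict: "clock": time; "joint_positions": joint angles; "dq": joint speeds; "effort": joint torques, N m; "eef_pos": TCP position; "orientation": TCP orientation; "force": force on the tool from outside, world axes, zero at the start; "wrist_torque": the same for the moment, N m; "opening": finger opening in m.
Only numpy, scipy, OpenCV 4.12 (cv2) and the standard library are available. Lean on these libraries where they do the work, as an engineer would, in place of code of your own. Each camera call takes 0.05 s, during which the arm holds its last target.

TASK

Get the strainer on the pipe test stand ready for its pressure test: swing its hinged cap fully shut, then turn the steel lock collar until its upright lug stands right at the brass pointer, the locked mark. Next take the grey splash board out of its slot and lean it, standing on the table with its foot a few centimetres out, squarely and centrally against the front of the gauge box (the long side that faces the stand). Only after that swing the valve lever all the way open, in line with the pipe; leave the other things on the table where they are.

Things in the scene. Friction and masses are not known exactly. Their poses are not given: they have to be found in the camera images.
- stand: Fixed test stand: dark plate 110 x 320 x 12 mm, steel pipe along its y axis (42 mm up, reaching y = -180 to +180 mm). Origin: under the plate's centre; x points away from the robot. Brass strainer housing (open-topped cup, 68 mm across) at y = -60 mm with lock collar and hinged cap; ball valve with lever at y = +90 mm.
- cap (a joint): Hinge of the strainer's cap, a brass disc 68 mm across and 9 mm thick with two small ears; 0 = fully shut (disc level, its top 114 mm above the table), about 1.2 to 1.6 = standing open at the start, at most 1.75. The hinge is stiff and stays where it is left; a push of a few newtons on the top face of the disc closes it towards the robot and down.
- cap_hinge (a point): Hinge axis of the cap, on the far side of the housing (57 mm from the housing's axis), 109 mm above the table; axis along the stand's y.
- cap_edge (a point): Free edge of the cap, on its top face, 88 mm from the hinge axis. When the cap stands open this is its highest point and the top face looks away from the robot.
- collar (a joint): Turn of the steel lock collar about the vertical housing axis, counter-clockwise from above positive. 1.15 = locked mark, lug at the pointer. It starts unlocked between 0 and 0.25, stays where it is left, and can be overturned up to 1.6.
- collar_axis (a point): Point on the vertical axis of collar and housing, at the collar's upper face, 103 mm above the table. The collar is a ring 92 mm across with two small claws, and one radial arm.
- lug (a point): Centre of the top of the collar's upright lug, 133 mm above the table, 88 mm from the collar's axis. The lug is 12 mm thick along the turning direction, 20 mm radially, and stands 30 mm above the arm that carries it (arm top 100 mm above the table).
- lock_mark (a point): Top of the fixed brass pointer, a 10 x 10 mm post at the end of a radial arm, 115 mm from the collar's axis, 96 mm above the table. Locked when the lug lies on the line from the collar's axis to this point.
- lever (a joint): Turn of the valve lever about its vertical axis, clockwise from above positive. 0 = closed, lever across the pipe and pointing to the robot (starts 0 to 0.12); 1.571 = fully open at its stop, lever along the pipe and pointing away from the strainer (the stand's +y). It stays where it is left.
- valve_axis (a point): Point on the lever's vertical axis, at the top of the lever's bar, about 82 mm above the table.
- lever_tab (a point): Centre of the top of the upright black tab at the lever's end, 113 mm above the table, 79 mm from the lever's axis. The tab is 16 mm thick along the turning direction, 14 mm radially, and stands 30 mm above the bar.
- rack: Fixed wooden slot on the right in which the splash board stands: 170 x 60 mm, floor 8 mm up, two low walls to 42 mm above the table, slot 16 mm wide along its x axis. Origin: under its centre.
- board: Loose grey plastic splash board, 150 mm wide (its x), 12 mm thick (its y), 150 mm high (its z), about 0.2 kg. Origin: centre of its lower edge face. At the start it stands upright in the slot, its top 158 mm above the table.
- board_foot (a point): Centre of the board's lower edge face.
- board_top (a point): Centre of the board's upper edge face.
- gauge: Fixed grey gauge box on the left, 160 mm (x) x 70 mm (y) x 80 mm high, dial and display on its top. Origin: under its centre. Its front is the plain long face at y = -35 mm, towards the stand.
- gauge_edge (a point): Middle of the front upper edge of the gauge box, 80 mm above the table.
- coupling1: Bystander: white plastic pipe coupling, upright tube 40 mm across and 45 mm high, between the robot and the stand. Origin: underside centre.
- coupling2: Bystander: second white plastic coupling, the same, between the robot and the stand. Origin: underside centre.
- nipple: Bystander: small stepped brass nipple, 38 mm across and 45 mm high, at the far left or far right of the stand. Origin: underside centre.
- tape: Bystander: flat white thread-tape roll, 56 mm across and 16 mm high, at the far left or far right of the stand. Origin: underside centre.
- carton: Bystander: white paper carton 70 x 60 mm, 90 mm high, beyond the stand. Origin: underside centre.
- wrench: Bystander: steel open-ended wrench lying flat on the left near the robot. Origin: underside centre.
- spare_tee: Bystander: brass pipe tee lying flat, 86 mm long and 30 mm high, beyond the stand. Origin: underside centre.

How it is judged:
On the way, in this order (a step that is already met when the one before it is completed fails the run):
1. the cap is fully shut (value of joint cap below 0.06 rad), for 0.2 s.
2. with the cap shut, the collar's lug is at the locked mark (value of joint cap below 0.06 rad and value of joint collar between 1.05 and 1.25 rad), for 0.2 s.
3. the board is let go and leans against the front of the gauge box while the valve is still closed (angle between board's own z axis and vertical between 0.12 and 0.65 rad and angle between the x axis of board and the x axis of gauge, either way round below 0.3 rad and height (world z) of board_foot below 0.012 m and x of board_foot in the frame of gauge between -0.05 and 0.05 m and y of board_foot in the frame of gauge between -0.13 and -0.045 m and contact force between board and gauge above 0.03 N and contact force between board and the fingers below 0.1 N and linear speed of board below 0.02 m/s and value of joint lever below 0.4 rad), for 0.3 s.
At the end, for the whole second after the job is handed in: Cap shut (within 0.06 rad), collar within 0.1 rad of its locked mark, lever within 0.15 rad of fully open; board released, at rest, foot on the table, leaning 7 to 37 degrees against the gauge box's front, squarely (within 0.3 rad) and within 50 mm of its middle (all of step 2 and angle between board's own z axis and vertical between 0.12 and 0.65 rad and angle between the x axis of board and the x axis of gauge, either way round below 0.3 rad and height (world z) of board_foot below 0.012 m and x of board_foot in the frame of gauge between -0.05 and 0.05 m and y of board_foot in the frame of gauge between -0.13 and -0.045 m and contact force between board and gauge above 0.03 N and contact force between board and the fingers below 0.1 N and linear speed of board below 0.02 m/s and value of joint lever above 1.42 rad); the robot touches nothing.
It fails at once if the valve is opened while the strainer is not shut and locked (value of joint lever above 0.6 rad and (value of joint cap above 0.12 rad or value of joint collar below 1 rad or value of joint collar above 1.3 rad)).
It fails at once if one of the other things on the table is shifted by more than 40 mm (distance of any of coupling1, coupling2, nipple, tape, carton, wrench, spare_tee from where it was at the start of the episode above 0.04 m).
It also fails if it takes over 72 s, if anything falls off the work surface, if the arm or the gripper's body presses on something with over 40 N, if the wrist force passes 120 N, or if a joint passes its speed limit or range.

## Working session

There is one attempt and no reset: what is moved stays moved. The work goes in short steps, each a Python script; the robot and the scene stay as the last script left them, time stands still between calls to the robot, and variables do not carry over. Pictures are saved under pics/ and viewed, and the job is handed in when it is done.

```bash
mkdir -p pics; ls
cat > h.py <<'E'
from station import *
import numpy as np, cv2, pickle
def save(n,p): cv2.imwrite('pics/%s.png'%n,p['image'])
E
python3 - <<'E'
from h import *
o=observe(); print({k:np.round(v,3) for k,v in o.items()})
for n in ['scene','top','wrist']:
    p=grab_frame(n); save(n+'0',p); print(n,{k:np.round(v,4).tolist() for k,v in p.items() if k!='image'})
    pickle.dump(p,open(n+'0.pkl','wb'))
E
```

```text
pics
{'clock': np.float64(0.0), 'joint_positions': array([-1.145,  0.707, -0.028,  1.485,  0.022,  0.951, -0.076]), 'dq': array([-0.002, -0.   , -0.   ,  0.001,  0.002, -0.002,  0.   ]), 'effort': array([-0.0000e+00, -8.8324e+01,  1.2350e+00, -2.3617e+01,  1.7000e-02,
        7.0000e-03, -0.0000e+00]), 'eef_pos': array([0.259, 0.513, 0.256]), 'orientation': array([ 0.366,  1.54 , -0.368]), 'force': array([ 0.054,  0.289, -0.708]), 'wrist_torque': array([-0.002,  0.013, -0.032]), 'opening': np.float64(0.085)}
scene {'intrinsics': [[401.6522, 0.0, 254.1831], [0.0, 401.6522, 192.3121], [0.0, 0.0, 1.0]], 'rvec': [2.0864, 0.708, -0.3847], 'tvec': [-0.44, -0.0958, 1.3298], 'shot': 1}
top {'intrinsics': [[417.6131, 0.0, 259.3781], [0.0, 417.6131, 190.3256], [0.0, 0.0, 1.0]], 'rvec': [2.1651, -2.2213, 0.0575], 'tvec': [0.0472, 0.5361, 1.0362], 'shot': 2}
wrist {'intrinsics': [[340.0379, 0.0, 256.8006], [0.0, 340.0379, 193.4833], [0.0, 0.0, 1.0]], 'mount': [[0.0011, -0.2887, 0.9574, -0.1189], [1.0, 0.0001, -0.0011, -0.0008], [0.0002, 0.9574, 0.2887, -0.0745], [0.0, 0.0, 0.0, 1.0]], 'shot': 3}
```

View pics/scene0.png

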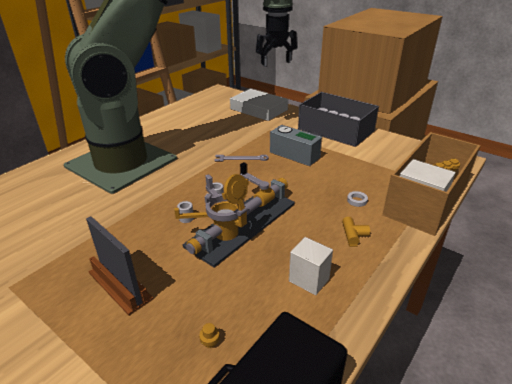

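View pics/top0.png

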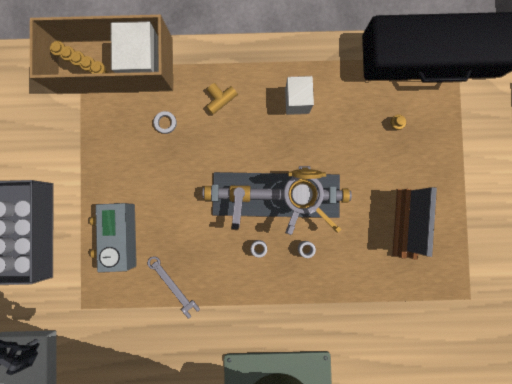

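```bash
cat >> h.py <<'E'
def proj(p,X):
    return cv2.projectPoints(np.asarray(X,float).reshape(-1,3),p['rvec'],p['tvec'],p['intrinsics'],None)[0].reshape(-1,2)
def unproj(p,uv,z):
    R=cv2.Rodrigues(np.asarray(p['rvec'],float))[0]; K=np.asarray(p['intrinsics']); C=-R.T@np.asarray(p['tvec']).ravel()
    d=R.T@np.linalg.inv(K)@np.array([uv[0],uv[1],1.]); s=(z-C[2])/d[2]; return C+s*d
def zoom(n,p,x0,y0,w,h,s):
    cv2.imwrite('pics/%s.png'%n,cv2.resize(p['image'][y0:y0+h,x0:x0+w],None,fx=s,fy=s,interpolation=cv2.INTER_CUBIC))
E
python3 - <<'E'
from h import *
s=grab_frame('scene');t=grab_frame('top')
zoom('topz',t,190,150,170,120,4.7); zoom('scz',s,160,150,150,120,5)
out={}
for n in ['stand','cap','collar','lever','rack','board','gauge','lock_mark','lug']:
  for q,p in (('s',s),('t',t)):
    try:
      r=silhouettes(n,p)
    except Exception as e: print(n,q,e); continue
    for d in r[:2]:
        ys,xs=np.nonzero(d['mask']); c=cv2.minAreaRect(np.c_[xs,ys].astype(np.float32))
        print(n,q,round(d['conf'],2),d['box'],np.round(c[0],1),np.round(c[1],1),round(c[2],1))
    if r: out[n,q]=r[0]['mask']
pickle.dump((s,t,out),open('m0.pkl','wb'))
E
```

```text
stand s 0.93 [177.3, 161.9, 118.9, 104.1] [228.8 206.7] [ 78.3 121.9] 51.5
stand t 0.61 [205.2, 165.9, 146.8, 68.2] [277.9 201.1] [ 67.3 148.8] 86.4
stand t 0.48 [227.6, 184.1, 15.0, 46.9] [237.2 208.6] [ 9.4 41.6] 4.8
cap s 0.67 [220.0, 174.0, 28.7, 40.2] [235.  194.2] [24.4 40.8] 4.6
cap t 0.82 [286.8, 165.8, 38.3, 13.7] [307. 172.] [12. 34.] 90.0
collar s 0.66 [205.4, 174.9, 33.1, 45.5] [213.1 201.3] [51.6 24.3] 56.0
collar t 0.77 [283.6, 177.2, 39.0, 58.0] [303.5 205.5] [57. 39.] 90.0
lever s 0.74 [242.3, 163.0, 27.1, 27.4] [252.7 177. ] [36.2 11.8] 42.3
lever t 0.71 [228.6, 187.3, 15.9, 45.9] [238.  208.6] [11.4 41.8] 5.4
rack s 0.96 [91.8, 256.3, 64.5, 58.0] [118.  282.5] [71.4 29. ] 45.0
rack s 0.61 [202.4, 174.3, 37.7, 48.2] [214.2 202.3] [51.7 26.3] 51.8
rack t 0.87 [389.7, 187.4, 32.0, 71.1] [404.5 224. ] [70. 25.] 90.0
board s 0.9 [86.1, 218.2, 54.2, 87.3] [115.7 258. ] [98.  27.5] 47.9
board t 0.92 [408.2, 189.1, 31.0, 66.2] [421.3 221.4] [25.6 68.3] 3.9
gauge s 0.68 [269.9, 122.8, 53.2, 44.7] [295.  144.6] [55.1 31.8] 16.7
gauge s 0.63 [221.6, 173.4, 29.9, 43.0] [234.6 194.2] [25.2 40.8] 4.6
gauge t 0.71 [89.6, 202.5, 46.8, 70.0] [112.6 237. ] [69.  45.8] 87.6
lock_mark s 0.72 [174.9, 161.4, 119.7, 106.3] [229.  207.2] [ 77.8 121.7] 51.3
lock_mark s 0.63 [204.9, 178.2, 33.4, 42.1] [213.9 202. ] [51.8 25.2] 54.0
lock_mark t 0.73 [205.4, 169.0, 148.0, 65.2] [277.3 200.8] [ 67.5 148. ] 87.6
lock_mark t 0.24 [288.2, 165.8, 39.7, 14.7] [307.5 172. ] [12. 35.] 90.0
lug s 0.84 [204.5, 173.9, 35.9, 44.5] [213.9 201.3] [50.2 22.4] 56.0
lug s 0.56 [290.5, 240.5, 41.9, 57.1] [309.4 265.2] [45.6 48.3] 26.6
lug t 0.58 [282.9, 181.1, 38.9, 57.2] [304.5 203.9] [53.7 39.2] 85.4
lug t 0.47 [203.9, 165.7, 147.4, 67.7] [276.6 199.9] [ 66.8 148.9] 88.8
```

View pics/topz.png

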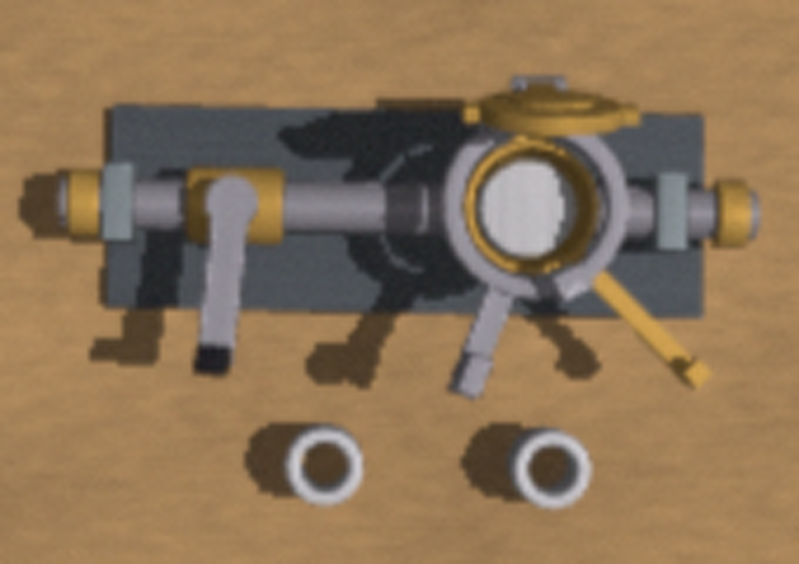

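View pics/scz.png

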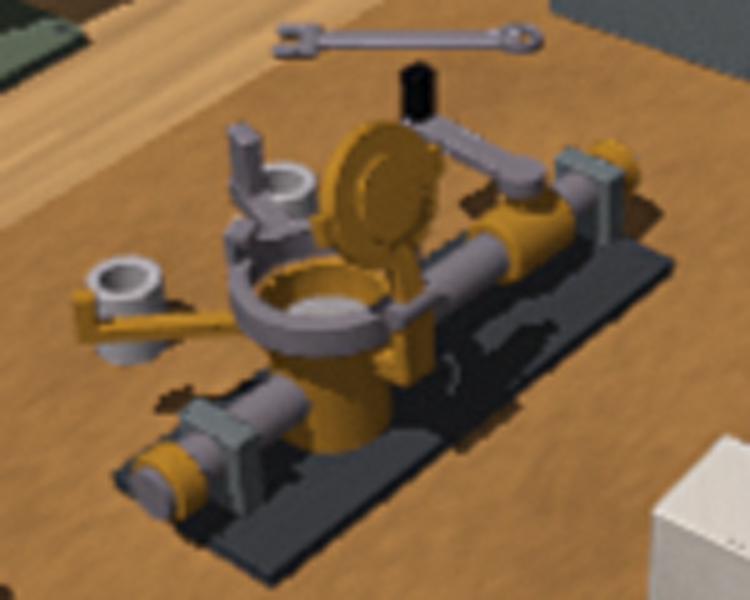

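Run:
```python
from h import *
s,t,out=pickle.load(open('m0.pkl','rb'))
f=lambda x,y:((x+.5)/4.7-.5+190,(y+.5)/4.7-.5+150)
c=[unproj(t,f(*q),.012) for q in [(107,106),(703,114),(702,318),(104,306)]]
for a in c: print(np.round(a,4))
o=np.mean(c,0); ydir=(c[0]+c[3]-c[1]-c[2])[:2]; print('stand',o,np.linalg.norm(ydir)/2,'len x',np.linalg.norm((c[0]-c[3])[:2]))
th=np.arctan2(-ydir[0],ydir[1]); print('yaw',th)
# stand yaw
def W(x,y): return o[:2]+np.array([np.cos(th)*x-np.sin(th)*y,np.sin(th)*x+np.cos(th)*y])
H=W(0,-.06);V=W(0,.09); print('H',H,'V',V)
print('housing ring from img', unproj(t,f(536,206),.103), unproj(t,f(536,206),.095))
print('valve img',unproj(t,f(232,200),.082))
L=unproj(t,f(472,370),.133);P=unproj(t,f(696,372),.096);T=unproj(t,f(213,358),.113)
for n,X,A in (('lug',L,H),('mark',P,H),('tab',T,V)):
    d=X[:2]-A; print(n,X,np.linalg.norm(d),np.arctan2(d[1],d[0])-th)
print(unproj(t,f(326,467),.045),unproj(t,f(552,469),.045))
for n,z in (('rack',.042),('gauge',.08),('board',.158)):
    ys,xs=np.nonzero(out[n,'t']); print(n,[np.round(unproj(t,q,z)[:2],4).tolist() for q in cv2.boxPoints(cv2.minAreaRect(np.c_[xs,ys].astype(np.float32)))])
zoom('gz',t,80,190,70,90,6); zoom('rz',t,380,175,70,95,6); zoom('bs',s,70,200,100,120,5)
```

```text
[0.5863 0.1512 0.012 ]
[ 0.5738 -0.1691  0.012 ]
[ 0.4644 -0.1646  0.012 ]
[0.479  0.1548 0.012 ]
stand [ 0.52588562 -0.00693751  0.012     ] 0.3201641305781168 len x 0.10742225390412087
yaw -0.04237052142684938
H [ 0.52334415 -0.06688366] V [0.52969783 0.08298171]
housing ring from img [ 0.52261579 -0.06827502  0.103     ] [ 0.52296619 -0.06911579  0.095     ]
valve img [0.53044283 0.08159047 0.082     ]
lug [ 0.44454562 -0.03247784  0.133     ] 0.08598237618783734 2.772282981196898
mark [ 0.43933757 -0.1449961   0.096     ] 0.11471119385051075 -2.3501648438698632
tab [0.45272708 0.09096881 0.113     ] 0.07738404260956301 3.0805653025054522
[0.39321341 0.03811002 0.045     ] [ 0.38923518 -0.07837685  0.045     ]
rack [[0.5306, -0.2913], [0.529, -0.3524], [0.3591, -0.3446], [0.3606, -0.284]]
gauge [[0.513, 0.4374], [0.5148, 0.3296], [0.3535, 0.3244], [0.3518, 0.4313]]
board [[0.3829, -0.279], [0.5295, -0.2956], [0.5243, -0.3509], [0.3777, -0.3338]]
```

```bash
python3 -c "
import cv2,numpy as np
a=cv2.imread('pics/gz.png');b=cv2.imread('pics/rz.png')
h=max(a.shape[0],b.shape[0]);f=lambda x:cv2.copyMakeBorder(x,0,h-x.shape[0],0,0,0)
print(a.shape,b.shape)
cv2.imwrite('pics/gr.png',np.hstack([f(a),f(b)])[:600,:840][:, :])"
```

```text
(540, 420, 3) (570, 420, 3)
```

View pics/gz.png

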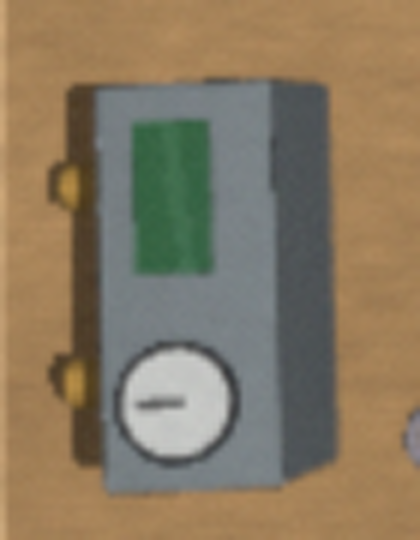

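View pics/rz.png

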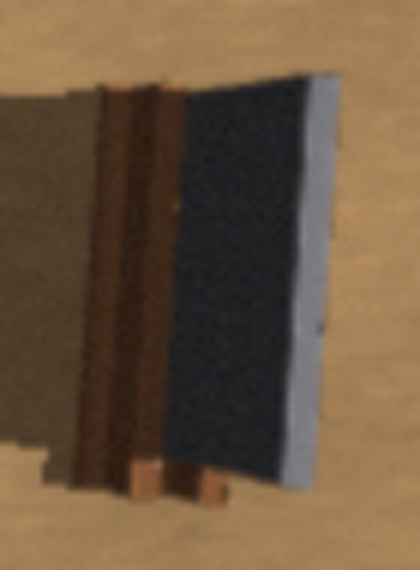

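View pics/bs.png

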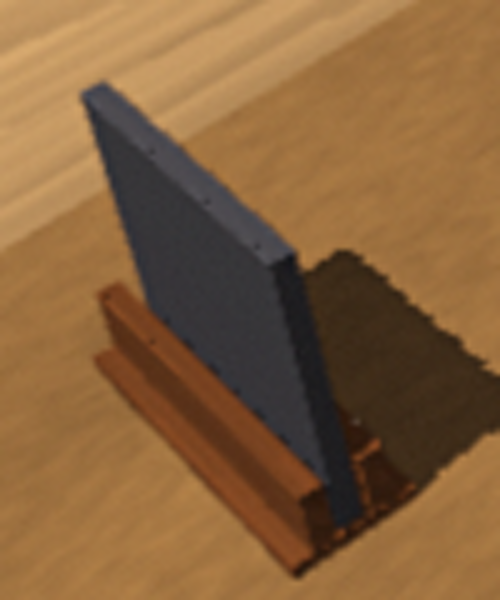

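```bash
cat >> h.py <<'E'
from scipy.spatial.transform import Rotation as Rn
def ori(phi,tilt=0.0,ax=None):
    """tool x down, jaw (y) along world angle phi; then tilt about horizontal axis ax (world angle)"""
    c,s=np.cos(phi),np.sin(phi)
    M=np.array([[0,c,s],[0,s,-c],[-1,0,0]])
    R=Rn.from_matrix(M)
    if tilt: R=Rn.from_rotvec(tilt*np.array([np.cos(ax),np.sin(ax),0]))*R
    return R.as_rotvec()
TH=-0.042
H=np.array([.5231,-.0675]); V=np.array([.530,.0825])
def st(): 
    o=observe(); print('t %.1f'%o['clock'],np.round(o['eef_pos'],4),'F',np.round(o['force'],1),'q',np.round(o['joint_positions'],2),'op',round(float(o['opening']),4)); return o
E
python3 - <<'E'
from h import *
s,t,out=pickle.load(open('m0.pkl','rb'))
def quad(q,x0,y0,s,z):
    return np.array([unproj(t,((x+.5)/s-.5+x0,(y+.5)/s-.5+y0),z) for x,y in q])
for n,c in (('gauge',quad([(97,88),(270,84),(282,487),(105,490)],80,190,6,.08)),('board',quad([(308,75),(340,78),(315,488),(280,486)],380,175,6,.158))):
    xd=(c[0]+c[1]-c[2]-c[3])[:2]/2; print(n,np.round(c[:,:2],4).tolist(),'ctr',c.mean(0)[:2],'yaw',np.arctan2(xd[1],xd[0]),np.linalg.norm(xd),'w',np.linalg.norm((c[0]-c[1])[:2]))
    print('proj scene', proj(s,c).round(0).tolist())
o=observe(); M=Rn.from_rotvec(o['orientation']).as_matrix(); print(M.round(2),'phi',np.arctan2(M[1,1],M[0,1]))
for phi in (np.pi/2+TH,-np.pi/2+TH):
    for pos in ([.64,-.068,.30],[.52,-.068,.14],[.45,-.315,.2],[.45,.3,.2]):
        print(phi,pos,np.round(inverse_kinematics(pos,ori(phi)),2))
E
```

```text
gauge [[0.5107, 0.4198], [0.5105, 0.3518], [0.3535, 0.3484], [0.3541, 0.4174]] ctr [0.43218499 0.38434409] yaw 0.01857373481993774 0.15684014621385065 w 0.06799067438721952
proj scene [[322.0, 137.0], [311.0, 145.0], [270.0, 132.0], [282.0, 125.0]]
board [[0.5269, -0.3391], [0.5255, -0.3506], [0.3786, -0.3345], [0.3796, -0.322]] ctr [ 0.45267749 -0.33653325] yaw -0.11214069234958907 0.1480477750524526 w 0.011594184920546586
proj scene [[130.0, 251.0], [124.0, 254.0], [86.0, 220.0], [92.0, 217.0]]
[[-0.    0.45  0.89]
 [-0.    0.89 -0.45]
 [-1.   -0.   -0.  ]] phi 1.1029753988587814
1.5287963267948965 [0.64, -0.068, 0.3] [ 0.14  0.79 -0.22  1.12  0.16  1.25  1.47]
1.5287963267948965 [0.52, -0.068, 0.14] [ 0.23  0.82 -0.31  1.8   0.41  0.59  1.21]
1.5287963267948965 [0.45, -0.315, 0.2] [ 0.79  0.77 -0.45  1.65  0.43  0.83  1.68]
1.5287963267948965 [0.45, 0.3, 0.2] [-0.55  0.73 -0.18  1.68  0.18  0.74  0.71]
-1.6127963267948966 [0.64, -0.068, 0.3] [-0.2   0.87  0.68  1.13 -0.52  1.31 -1.18]
-1.6127963267948966 [0.52, -0.068, 0.14] [-0.19  0.87  0.5   1.81 -0.67  0.64 -0.9 ]
-1.6127963267948966 [0.45, -0.315, 0.2] [ 0.31  0.79  0.48  1.66 -0.47  0.8  -0.61]
-1.6127963267948966 [0.45, 0.3, 0.2] [-0.97  0.83  0.66  1.7  -0.64  0.85 -1.64]
```

Run:
```python
from h import *
phi=np.pi/2+TH; O=ori(phi)
ux=np.array([np.cos(TH),np.sin(TH)])
hing=H+.057*ux
def tcp(a,r=.07,ex=0.,off=.005):
    d=-r*np.cos(a)+off*np.sin(a)+.011*abs(np.sin(a))+ex
    z=.109+r*np.sin(a)+off*np.cos(a)
    return np.r_[hing+d*ux, z+.025]
set_gripper(0.0,30)
reach(np.r_[hing+.075*ux,.36],O); st()
p=tcp(1.6,ex=.04); move_l(p,.2); st()
p=grab_frame('scene'); save('cap1',p); zoom('cap1z',p,160,130,150,120,5)
```

```text
t 4.5 [ 0.655  -0.0721  0.3599] F [-1.   0.   0.3] q [ 0.12  0.79 -0.17  0.9   0.12  1.46  1.52] op 0.0001
t 5.4 [ 0.6386 -0.0722  0.2049] F [0.3 0.3 0.6] q [ 0.13  0.87 -0.17  1.28  0.15  1.    1.48] op 0.0
```

View pics/cap1z.png

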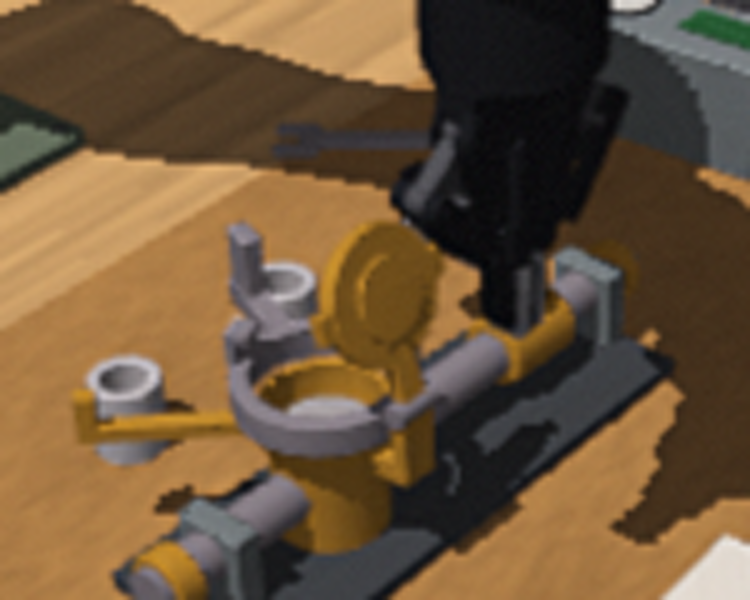

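Run:
```python
from h import *
ux=np.array([np.cos(TH),np.sin(TH)])
hing=H+.057*ux
def tcp(a,r=.07,ex=0.,off=.005):
    d=-r*np.cos(a)+off*np.sin(a)+.011*abs(np.sin(a))+ex
    z=.109+r*np.sin(a)+off*np.cos(a)
    return np.r_[hing+d*ux, z+.025]
for a in [1.6,1.4,1.2,1.0,.8,.6,.4,.2,.1]:
    move_l(tcp(a),.08); F=observe()['force']; print(a,np.round(F,1))
print(move_l(tcp(0)-[0,0,.01],.02,until_force=12)); st()
p=observe()['eef_pos']; move_l([p[0],p[1],.25],.2); 
move_l([H[0]-.12,.05,.28],.25)
s=grab_frame('scene'); zoom('cap2z',s,160,130,150,120,5)
t=grab_frame('top'); zoom('cap2t',t,190,130,170,120,4.7)
```

```text
1.6 [ 0.2  0.2 -0.3]
1.4 [-0.7 -0.4  0.7]
1.2 [-0.3 -0.2  0.1]
1.0 [-0.1  0.3  0.3]
0.8 [-0.2 -0.4 -0.6]
0.6 [-0.3 -1.   0.4]
0.4 [ 0.7 -0.3 -0.6]
0.2 [-0.1 -0.2 -0.4]
0.1 [ 0.9 -0.6  0.3]
True
t 9.1 [ 0.5117 -0.067   0.1408] F [-2.  -0.2 14.5] q [ 0.14  0.8  -0.14  1.83  0.19  0.53  1.41] op -0.0001
```

View pics/cap2z.png

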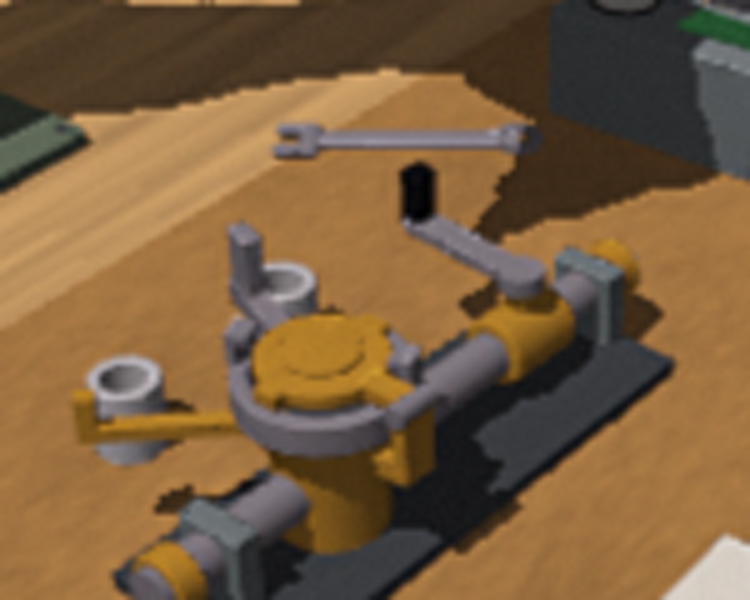

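View pics/cap2t.png

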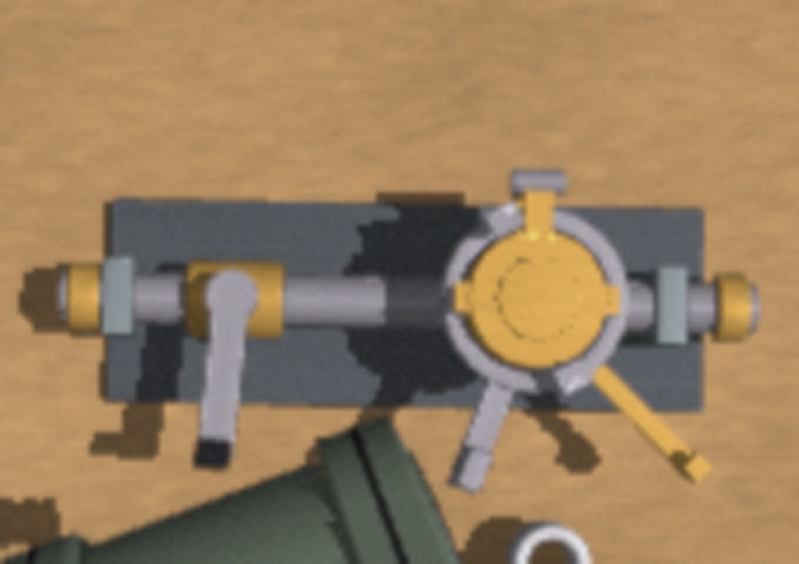

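Run:
```python
from h import *
def P(al,z,r=.088): return np.r_[H+r*np.array([np.cos(al),np.sin(al)]),z]
O=lambda al:ori(al-np.pi/2)
a0=2.723
qs=[inverse_kinematics(P(a,.133),O(a)) for a in (a0,3.3,3.888)]; print(np.round(qs,2))
set_gripper(.05,25)
reach(P(a0,.20),O(a0)); move_l(P(a0,.133),.12); st()
set_gripper(0.0,25); o=st()
```

```text
[[ 0.03  0.75 -0.05  2.08  0.12  0.31  1.03]
 [ 0.18  0.75 -0.12  2.08  0.27  0.32  1.56]
 [ 0.35  0.78 -0.27  1.97  0.45  0.45  2.07]]
t 12.5 [ 0.443  -0.0314  0.1338] F [ 0.5 -0.2  0.2] q [ 0.02  0.75 -0.04  2.08  0.09  0.31  1.06] op 0.0499
t 12.9 [ 0.442  -0.0336  0.1336] F [ -5.2 -15.3  13.3] q [ 0.02  0.75 -0.04  2.09  0.09  0.31  1.06] op 0.0115
```

Run:
```python
from h import *
def P(al,z,r=.088): return np.r_[H+r*np.array([np.cos(al),np.sin(al)]),z]
O=lambda al:ori(al-np.pi/2)
move_l(P(2.746,.136),.05,attitude=O(2.746)); st()
for a in np.linspace(2.746,3.888,8)[1:]:
    move_l(P(a,.136),.06,attitude=O(a)); o=observe(); d=o['eef_pos'][:2]-H; print(round(a,3),round(np.arctan2(d[1],d[0])%6.283,3),np.round(o['force'],1),round(float(o['opening']),4))
    if np.linalg.norm(o['force'])>60: break
st()
set_gripper(.05); p=observe()['eef_pos']; move_l([p[0],p[1],.21],.2); move_l([.42,-.25,.3],.25)
s=grab_frame('scene'); zoom('col1s',s,160,130,150,120,5)
t=grab_frame('top'); zoom('col1t',t,190,130,170,120,4.7); pickle.dump((s,t),open('col.pkl','wb'))
```

```text
t 13.2 [ 0.4416 -0.0341  0.1359] F [ -1.4  -4.8 -10.1] q [ 0.03  0.74 -0.05  2.08  0.1   0.32  1.07] op 0.0114
2.909 2.911 [ -3.3  -3.7 -10.6] 0.0114
3.072 3.073 [-4.6 -4.5 -9.9] 0.0117
3.235 3.236 [-5.4 -5.3 -8.9] 0.0118
3.399 3.399 [-6.3 -4.9 -7.4] 0.0113
3.562 3.561 [-6.6 -6.3 -7. ] 0.0109
3.725 3.724 [-6.5 -7.4 -6.6] 0.0112
3.888 3.886 [-6.1 -7.  -5.4] 0.0114
t 15.9 [ 0.4577 -0.1278  0.1359] F [-6.1 -7.  -5.4] q [ 0.42  0.79 -0.39  1.97  0.59  0.5   1.92] op 0.0114
```

View pics/col1t.png

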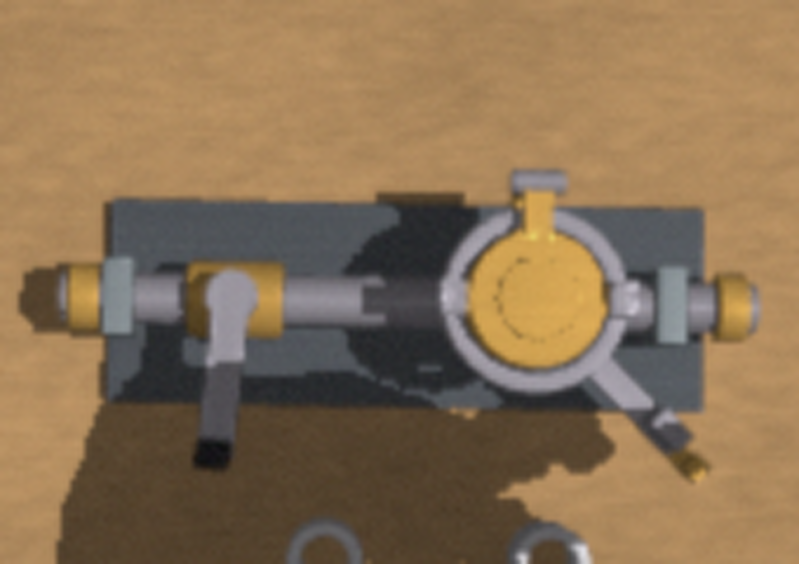

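View pics/col1s.png

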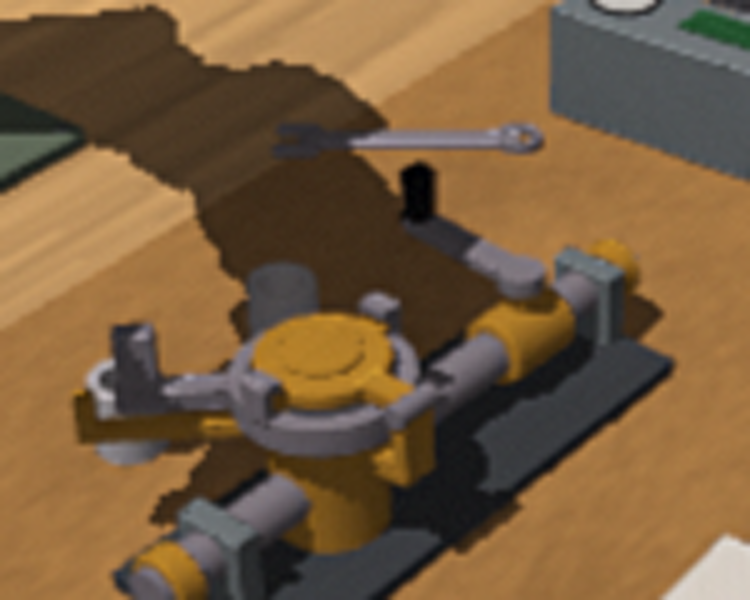

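```bash
cat >> h.py <<'E'
B=np.array([.4527,-.3365]); BY=-.112
G=np.array([.4322,.3843]); GY=.0186; FRONT=-.0348; T=.28
def Gw(x,y,z): 
    c,s=np.cos(GY),np.sin(GY); return np.array([G[0]+c*x-s*y,G[1]+s*x+c*y,z])
OG=ori(np.pi/2+GY,-T,GY)
def placeTCP(gap,h,dx=0.):
    yc=FRONT-.080*np.tan(T)-gap
    yf=yc-.006*np.cos(T); zf=h+.006*np.sin(T)
    return Gw(dx,yf+.134*np.sin(T),zf+.134*np.cos(T))
E
python3 - <<'E'
from h import *
O=ori(np.pi/2+BY)
for h in (.0,.18): print(placeTCP(0,h),np.round(inverse_kinematics(placeTCP(0,h),OG),2))
reach(np.r_[B,.24],O); st()
t=grab_frame('top'); zoom('b1',t,360,165,120,110,5)
s=grab_frame('scene'); zoom('b1s',s,60,170,120,140,4.2)
w=grab_frame('wrist'); save('b1w',w)
E
```

```text
[0.4326936  0.35776557 0.13043956] [-0.8   0.94 -0.09  1.48  0.32  0.97  0.52]
[0.4326936  0.35776557 0.31043956] [-0.69  0.74 -0.35  1.25  0.4   1.43  0.5 ]
t 18.4 [ 0.453  -0.3351  0.24  ] F [-0.1  0.4  0.7] q [ 0.75  0.72 -0.33  1.55  0.27  0.92  1.8 ] op 0.0502
```

View pics/b1w.png

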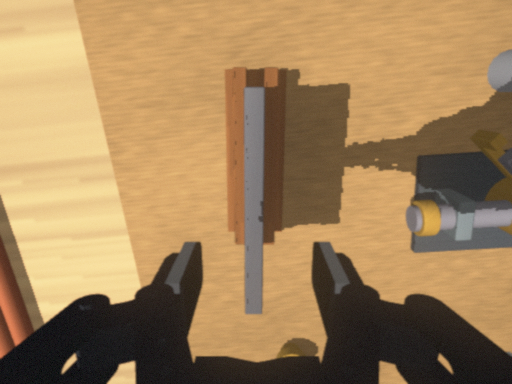

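View pics/b1s.png

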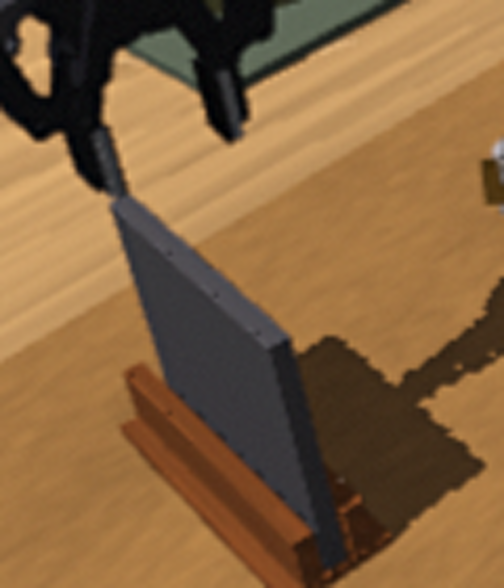

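Run:
```python
from h import *
print(move_l(np.r_[B,.142],.12,until_force=15)); st()
set_gripper(0.0,60); o=st()
p=o['eef_pos']; move_l([p[0],p[1],.36],.2); st()
s=grab_frame('scene'); zoom('b2s',s,40,100,160,120,4.5)
```

```text
False
t 19.5 [ 0.4529 -0.3366  0.1427] F [-0.  -0.5 -0.2] q [ 0.72  0.85 -0.28  1.65  0.33  0.68  1.74] op 0.05
t 20.0 [ 0.4528 -0.3368  0.1425] F [-1.8 -0.5  6.8] q [ 0.72  0.85 -0.28  1.65  0.33  0.68  1.74] op 0.0113
t 21.2 [ 0.4526 -0.3366  0.3592] F [-0.3 -0.5 -2.1] q [ 0.76  0.61 -0.36  1.33  0.21  1.25  1.85] op 0.0118
```

View pics/b2s.png

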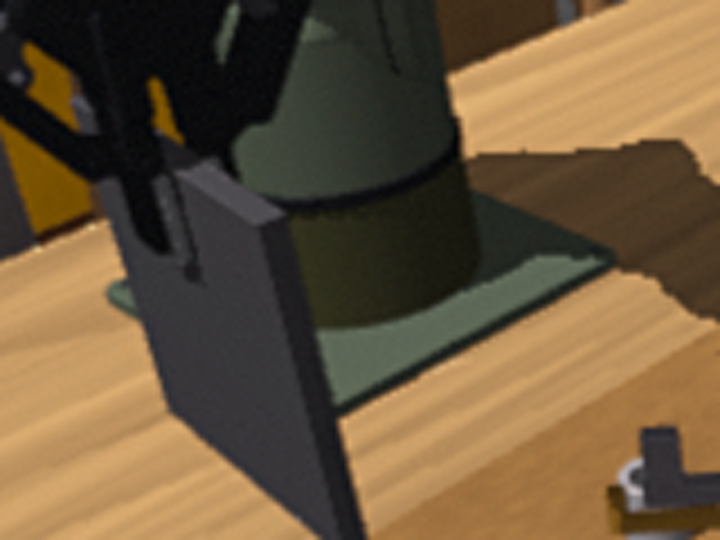

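Run:
```python
from h import *
move_l([.45,0,.37],.3); st()
move_l(placeTCP(.03,.2),.3,attitude=OG); st()
move_l(placeTCP(.02,.04),.15); st()
s=grab_frame('scene'); zoom('b3s',s,220,60,160,120,4.5)
t=grab_frame('top'); zoom('b3t',t,70,170,130,110,5)
```

```text
t 22.5 [ 0.45   -0.0012  0.3698] F [-0.  -0.2 -1.8] q [ 0.19  0.4  -0.4   1.69  0.17  1.09  1.19] op 0.0117
t 23.9 [0.4337 0.3266 0.3308] F [ 0.4  0.5 -2.3] q [-0.64  0.69 -0.35  1.3   0.39  1.43  0.54] op 0.0115
t 25.1 [0.4333 0.3379 0.1712] F [-0.7  0.  -2. ] q [-0.67  0.87 -0.31  1.5   0.48  1.07  0.4 ] op 0.0114
```

View pics/b3s.png

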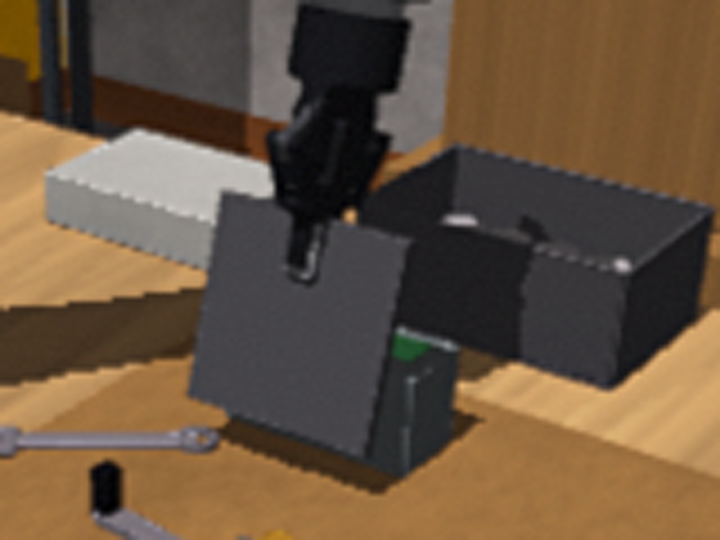

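View pics/b3t.png

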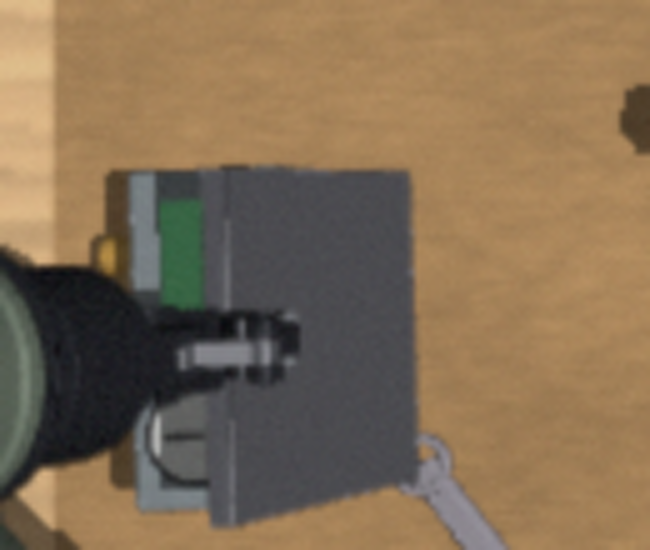

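Run:
```python
from h import *
s,t,out=pickle.load(open('m0.pkl','rb'))
for uv in [(147,262),(153,257),(160,262),(153,268)]:
    X=unproj(t,uv,.006); d=X[:2]-G; print(X, np.round(d,3))
print('foot low-x corner', Gw(-.075,FRONT-.08*np.tan(T),0),Gw(-.075,FRONT-.08*np.tan(T)-.012,0))
zoom('wr',t,80,190,130,130,4.6)
```

```text
[0.3644445  0.32061471 0.006     ] [-0.068 -0.064]
[0.37654669 0.30537628 0.006     ] [-0.056 -0.079]
[0.36361787 0.28791844 0.006     ] [-0.069 -0.096]
[0.34910358 0.3057001  0.006     ] [-0.083 -0.079]
foot low-x corner [0.35828807 0.32511073 0.        ] [0.35851126 0.31311281 0.        ]
```

View pics/wr.png

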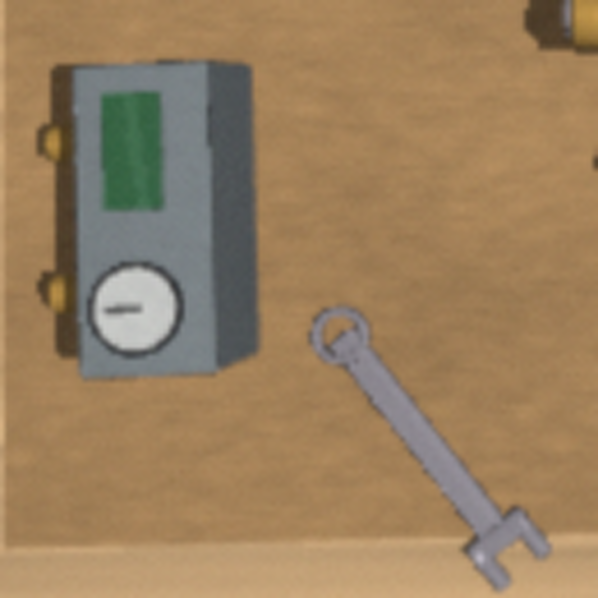

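```bash
sed -i 's/T=.28/T=.24/' h.py
python3 - <<'E'
from h import *
D=.022
move_l(placeTCP(.02,.04,D),.1,attitude=OG); move_l(placeTCP(.012,.008,D),.1); st()
hit=move_l(placeTCP(-.008,.008,D),.02,until_force=3); o=st(); print(hit)
d=o['eef_pos']-placeTCP(0,.008,D); print('gap at contact',-d[1])
p=o['eef_pos']; move_l([p[0],p[1]-.0015,p[2]],.02)
p=observe()['eef_pos']; print(move_l([p[0],p[1],p[2]-.018],.02,until_force=4)); st()
s=grab_frame('scene'); zoom('b4s',s,220,60,160,120,4.5)
E
```

```text
t 26.1 [0.4546 0.3445 0.1391] F [-0.2  0.5 -2.7] q [-0.64  0.93 -0.32  1.47  0.49  1.01  0.42] op 0.011
t 26.8 [0.4546 0.359  0.1392] F [ 0.3 -2.  -1.6] q [-0.66  0.95 -0.32  1.43  0.48  1.04  0.42] op 0.0111
True
gap at contact -0.0026209487098622364
True
t 27.6 [0.4545 0.3572 0.1318] F [-1.2 -0.7  5.5] q [-0.66  0.96 -0.31  1.44  0.49  1.03  0.41] op 0.0113
```

View pics/b4s.png

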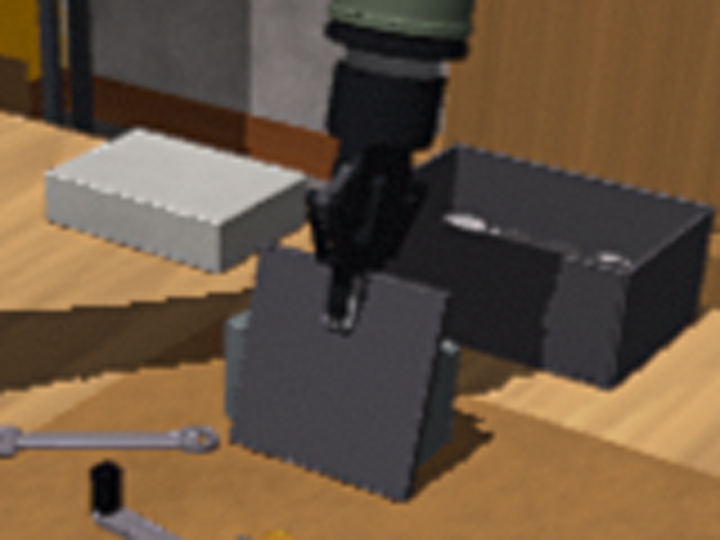

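Run:
```python
from h import *
set_gripper(.05); o=st()
ax=Rn.from_rotvec(o['orientation']).as_matrix()[:,0]
move_l(o['eef_pos']-.08*ax,.1); 
move_l([.42,.2,.32],.2,attitude=ori(np.pi/2+TH)); st()
move_l([.40,.09,.25],.2)
s=grab_frame('scene'); zoom('b5s',s,220,60,160,120,4.5)
t=grab_frame('top'); zoom('b5t',t,70,170,130,110,5)
for q,p in (('s',s),('t',t)):
  for d in silhouettes('board',p)[:2]: print(q,d['conf'],d['box'])
pickle.dump((s,t),open('b5.pkl','wb'))
zoom('lv',t,190,150,170,120,4.7)
```

```text
t 28.1 [0.4544 0.357  0.1315] F [0.5 0.4 0.1] q [-0.66  0.96 -0.31  1.44  0.49  1.03  0.41] op 0.05
t 30.2 [0.4199 0.2007 0.3195] F [0.4 0.4 0.2] q [-0.22  0.49 -0.49  1.75  0.27  0.97  0.72] op 0.0495
s 0.89 [272.9, 114.5, 49.2, 58.4]
t 0.74 [110.0, 191.7, 40.5, 69.5]
```

View pics/b5s.png

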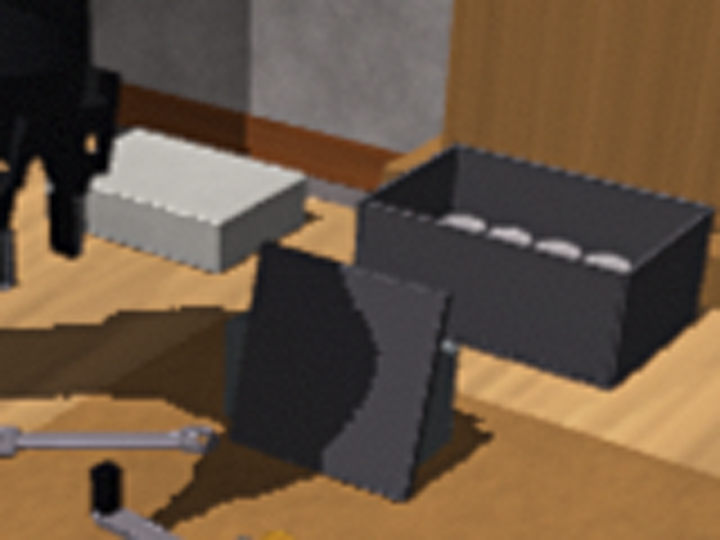

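View pics/b5t.png

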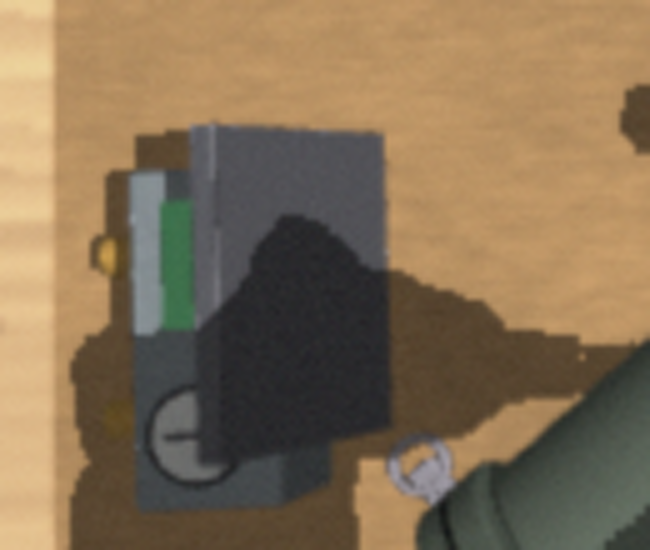

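View pics/lv.png

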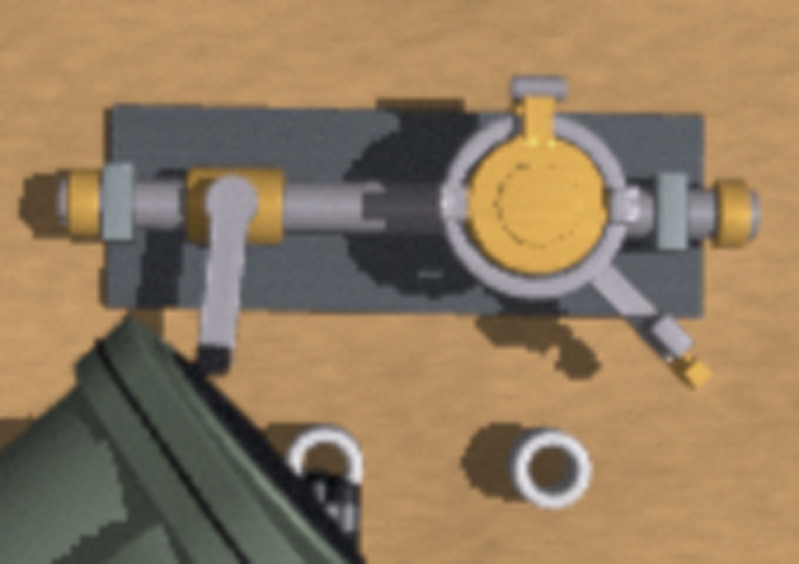

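Run:
```python
from h import *
s,t=pickle.load(open('b5.pkl','rb'))
f=lambda x,y:((x+.5)/5-.5+70,(y+.5)/5-.5+170)
c,sn=np.cos(GY),np.sin(GY)
def g(X): d=X[:2]-G; return np.round([c*d[0]+sn*d[1],-sn*d[0]+c*d[1]],4)
for z,q in ((.003,(384,133)),(.003,(391,428)),(.146,(215,124)),(.149,(192,128)),(.146,(222,462)),(.149,(199,464))): print(z,g(unproj(t,f(*q),z)))
f2=lambda x,y:((x+.5)/4.7-.5+190,(y+.5)/4.7-.5+150)
for n,q,z in (('lug',(673,335),.133),('mark',(694,372),.096)):
    d=unproj(t,f2(*q),z)[:2]-H; print(n,np.arctan2(d[1],d[0])%6.2832,np.linalg.norm(d))
```

```text
0.003 [ 0.0968 -0.065 ]
0.003 [-0.0523 -0.0641]
0.146 [ 0.0967 -0.0295]
0.149 [ 0.0952 -0.0204]
0.146 [-0.0511 -0.0288]
0.149 [-0.0512 -0.0199]
lug 3.894752051574849 0.08839437712184399
mark 3.8819641037291857 0.11343034053882457
```

Run:
```python
from h import *
def P(al,z,r=.079): return np.r_[V+r*np.array([np.cos(al),np.sin(al)]),z]
O=lambda al:ori(al-np.pi/2)
a0=3.032
print(np.round([inverse_kinematics(P(a,.117),O(a)) for a in (a0,2.3,1.52)],2))
reach(P(a0,.18),O(a0)); move_l(P(a0,.117),.12); st()
set_gripper(0.0,25); o=st()
for a in np.linspace(a0,1.529,10)[1:]:
    move_l(P(a,.118),.06,attitude=O(a)); o=observe(); d=o['eef_pos'][:2]-V; print(round(a,3),round(np.arctan2(d[1],d[0])%6.283,3),np.round(o['force'],1),round(float(o['opening']),4))
    if np.linalg.norm(o['force'])>60: break
st()
```

```text
[[-0.12  0.8  -0.26  2.04  0.54  0.37  0.64]
 [-0.26  0.82 -0.17  1.91  0.3   0.43  0.08]
 [-0.37  0.88  0.04  1.7  -0.05  0.57 -0.35]]
t 32.4 [0.4517 0.0913 0.1179] F [ 0.2 -0.5  0.1] q [-0.13  0.8  -0.25  2.04  0.52  0.37  0.67] op 0.05
t 32.8 [0.4516 0.0911 0.1175] F [-0.2  0.9  9.2] q [-0.13  0.8  -0.25  2.04  0.52  0.37  0.67] op 0.0152
2.865 2.867 [  3.9  -2.9 -10.8] 0.0153
2.698 2.702 [  4.6  -4.6 -10.7] 0.0152
2.531 2.536 [ 6.4 -6.2 -9.8] 0.0154
2.364 2.369 [  6.2  -7.9 -10. ] 0.0155
2.197 2.203 [  6.2 -10.1  -9. ] 0.0153
2.03 2.036 [  4.8 -10.9  -7.6] 0.0151
1.863 1.868 [  2.9 -13.   -6.2] 0.0155
1.696 1.7 [  1.4 -13.3  -4.9] 0.0152
1.529 1.543 [ -6.3 -14.2  -0.2] 0.0155
t 36.1 [0.5321 0.1591 0.1177] F [ -6.3 -14.2  -0.2] q [-0.4   0.88  0.09  1.7  -0.13  0.57 -0.27] op 0.0155
```

Run:
```python
from h import *
set_gripper(.05); p=observe()['eef_pos']; move_l([p[0],p[1],.25],.2)
move_joints([-0.4,.45,0,1.5,0,1.2,-.27] ); st()
reach([.36,-.27,.36],ori(np.pi/2)); st()
s=grab_frame('scene'); save('f_s',s)
t=grab_frame('top'); save('f_t',t); zoom('f_tz',t,190,150,170,120,4.7)
```

```text
t 38.0 [0.467  0.1627 0.39  ] F [-0.4 -0.   0. ] q [-0.4   0.45  0.    1.5  -0.    1.2  -0.27] op 0.0498
t 40.0 [ 0.3603 -0.2696  0.3599] F [ 0.4 -0.4 -0.1] q [ 0.7   0.4  -0.21  1.71  0.09  1.04  2.04] op 0.0501
```

View pics/f_s.png

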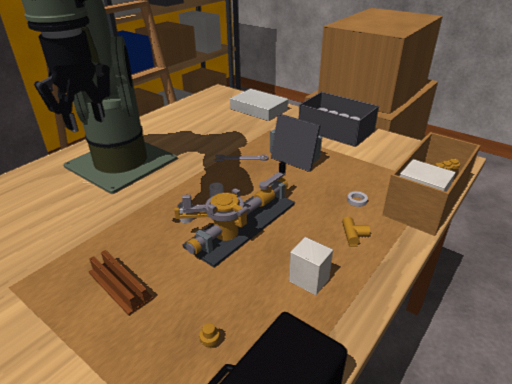

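View pics/f_t.png

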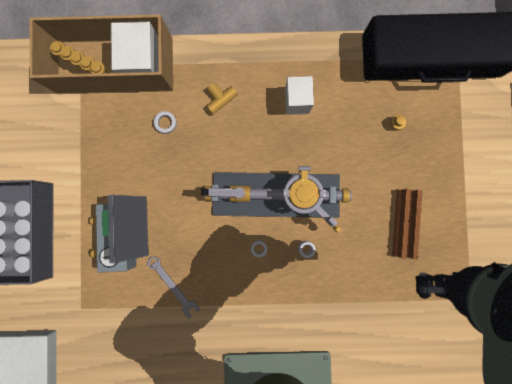

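View pics/f_tz.png

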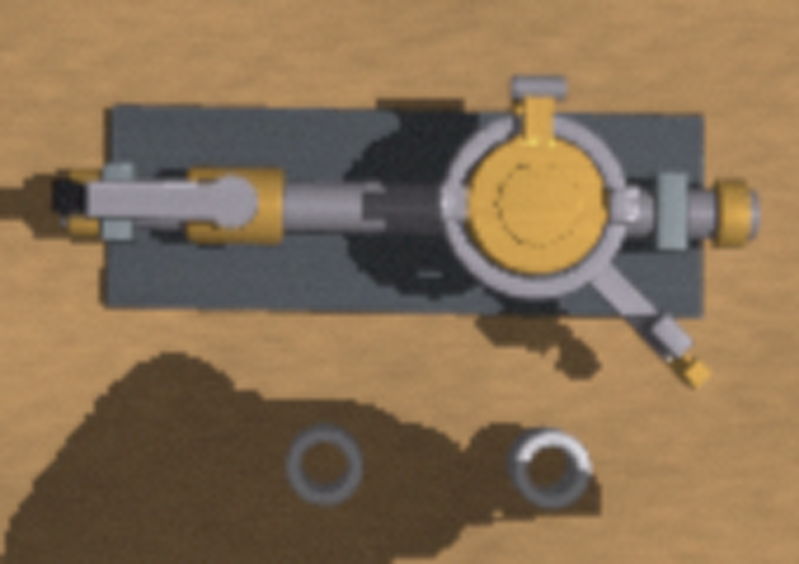

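Run:
```python
from h import *
finish_job(); st()
```

```text
the job is handed in; nothing more can be done
the job is handed in; nothing more can be done
```

I did all four steps in the required order and handed the job in at about 40 s. The interface gave no verdict. The final pictures show everything in place.

- **Cap:** I pushed it shut and pressed down with about 14 N. The fingertips stopped about 2 mm above the cap's nominal shut height, probably on its raised centre. At worst that is about 0.03 rad open, and the limit is 0.06.
- **Collar:** I gripped the lug and turned it to the pointer. The top camera puts the lug within about 0.01–0.02 rad of the mark, and the claws sit over the cap's ears.
- **Board:** It leans at about 0.24 rad, square to the gauge box front. Its foot is about 25–30 mm out from the box. I placed it about 22 mm off centre on purpose, to keep its foot clear of the wrench's ring end. That is within the 50 mm limit.
- **Lever:** I swung it open after the board was released, and it reached its stop in line with the pipe, within about 0.02 rad.
- **At hand-in:** The robot was clear of everything, and the other things on the table looked unmoved.

I could not measure the contact force between the board and the gauge box. I judged it from the pictures and from the contact felt while placing the board.

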